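# Build up a polishing wheel between its flanges on the upright arbor

### The job

Build up the polishing wheel on the upright arbor post: first the wide steel flange, then the thick black rubber wheel, then the narrow steel flange, and last the dark blind cap over the tip of the post, each lying flat on the one below. Let go of everything, and leave the round jar and the yellow plug standing where they are.

Things in the scene. Friction and masses are not known exactly. Their poses are not given: they have to be found in the camera images.
- arbor: Fixed stand: round grey base plate, diameter 70 and 10 high (four small screw heads stand 2 above it), on it a steel collar, diameter 36, whose top (the seat) is 16 above the desk, and an upright steel post of diameter 12 that rises from there to 70 above the desk; the last 5 taper to diameter 6. Origin: centre of the base's underside, on the desk, on the post's axis; z up along the post.
- back_flange: Wide flange: flat plain steel ring, outer diameter 50, 12 thick, through hole of diameter 18, four small dark marks on its top. about 130 g. Its origin is the centre of its underside, z up; it lies flat on the desk at the start.
- wheel: Polishing wheel: thick black rubber ring with a steel bush in the middle, outer diameter 58, 20 thick, through hole of diameter 18. about 90 g. Its origin is the centre of its underside, z up; it lies flat on the desk at the start.
- front_flange: Narrow flange: flat plain steel ring, outer diameter 36, 12 thick, through hole of diameter 18, two small dark marks on its top. about 60 g. Its origin is the centre of its underside, z up; it lies flat on the desk at the start.
- cap_nut: Push-on cap: dark steel knob with fine upright ribs, diameter 32 and 22 high, closed flat top; from below it has a blind hole of diameter 18, 14 deep. It stands with the hole down from the start and goes on the same way up. About 50 g. Origin: centre of its underside (the hole's mouth), z up.
- jar: Bystander: low round jar with a white body and tan lid, diameter 62, 35 high, loose. Not to be moved. Origin: centre of its underside, z up.
- plug: Bystander: yellow taper plug standing on its wide end, diameter 29, 30 high, loose and light. Not to be moved. Origin: centre of its underside, z up.

How it is judged (in metres and radians):
On the way, in this order (a step that is already met when the one before it is completed fails the run):
1. the wide steel flange is down on the arbor's collar (horizontal distance between back_flange and arbor below 0.006 m and z of back_flange in the frame of arbor between 0.013 and 0.019 m and angle between back_flange's own z axis and vertical below 0.1 rad), for 0.2 s.
2. the rubber wheel lies on the wide flange (horizontal distance between wheel and arbor below 0.006 m and z of wheel in the frame of arbor between 0.025 and 0.031 m and angle between wheel's own z axis and vertical below 0.1 rad), for 0.2 s.
3. the narrow steel flange lies on the wheel (horizontal distance between front_flange and arbor below 0.006 m and z of front_flange in the frame of arbor between 0.045 and 0.051 m and angle between front_flange's own z axis and vertical below 0.1 rad), for 0.2 s.
4. the cap is over the tip of the post, down on the narrow flange (horizontal distance between cap_nut and arbor below 0.006 m and z of cap_nut in the frame of arbor between 0.057 and 0.063 m and angle between cap_nut's own z axis and vertical below 0.1 rad), for 0.2 s.
At the end, for the whole second after the job is handed in: On the arbor post, from below: wide flange (underside 16 mm above the desk), wheel (28), narrow flange (48), cap (60); each within 3 mm of that height, within 6 mm of the post's axis, level to 0.1 rad, the right way up, at rest and released (all of step 1 and all of step 2 and all of step 3 and all of step 4 and linear speed of each of back_flange, wheel, front_flange, cap_nut below 0.02 m/s); the robot touches nothing.
It fails at once if the jar is moved more than 25 mm or tipped over (distance of jar from where it was at the start of the episode above 0.025 m or angle between jar's own z axis and vertical above 0.4 rad).
It fails at once if the plug is moved more than 25 mm or tipped over (distance of plug from where it was at the start of the episode above 0.025 m or angle between plug's own z axis and vertical above 0.4 rad).
It also fails if it takes over 96 s, if anything falls off the work surface, if the arm or the gripper's body presses on something with over 40 N, if the wrist force passes 120 N, or if a joint passes its speed limit or range.

### The arm

A 6-joint arm with a two-finger parallel gripper is mounted at the origin on a cart in front of the work surface, level with it; the furniture and walls round the work are solid. World frame = base frame: x ahead of the robot, y to its left, z up, the work surface at z = 0. Lengths are in mm, angles in degrees, forces in N, time in s.
With the tool pointing down it reaches from about 350 to 875 mm from the base axis. Payload 4.2 kg.
Tool frame: the origin (TCP) lies on the centre line of the jaws, within the pads' length; the fingertips stand 8 mm ahead of it and the grasp point (between the pads) lies 11 mm behind it; z points along the fingers, y is the line along which they close (so a half turn about z gives the same grasp; the last joint's range is limited). The gripper opens to 85 mm and grips with 20 to 120 N. Pads are 22 mm wide; open, the fingers measure 114 mm over their backs; the gripper's body (76 mm by 85 mm) begins 54 mm behind the grasp point. The pads swing forward as they close: fully open they stand 13 mm farther back than shut.
Start: joints at [84.03, 22.042, 0.453, 0, -68.411, -14.817], TCP at [221.775, 584.307, 239.312] pointing down, gripper open.
Joint ranges: [-179.83, 179.83], [-69.29, 118.12], [-61.27, 80.66], [-181.25, 117.63], [-171.15, -9.14], [-177.46, 177.46]. Speed limits (degrees/s): [159.86, 159.86, 180, 180, 180, 180].

### API

Orientations are given as [roll, pitch, yaw] about the fixed x, y, z axes, in that order (R = Rz(yaw) Ry(pitch) Rx(roll)).
In Python, from rig import * gives the robot as it stands.
- The arm moves only by the tool apply_moves, never from a script. Its argument "steps" is one flat list of numbers, 5 for each row, row after row: the closure, from -1 (fully open) to 1 (shut), then the shift along the tool's x, y, z in mm, then the turn about the tool's z in rad. In form: [hand, x, y, z, spin, hand, x, y, z, spin, ...]. A call has 1 to 5 rows; each row is the pose to reach, as a shift and turn from the pose commanded when the call began, along the tool's axes at that moment; what a row does not reach only later rows make up. A row lasts 1/10 s, in which the tool goes at most 50 mm and 8.59 degrees, less where a joint would pass 70% of its speed; a pose out of reach is approached as far as the arm can. A call with a gripper value outside its range is refused whole. The fingers move at their own pace and stop on an object; "grip_force" is the grip in N (left out, the last holds). Time passes only in rows, so rows that repeat a pose let the fingers close. It gives the time, the measured TCP pose, the force, the opening and the grip force at its end, in the units of the state.
- state(): the state, without advancing time (a new reading comes with each control period).
- get_image(name): name is "side" or "top"; returns a dict with "color" (384x512x3 uint8, red, green, blue), "mtx" (3x3 intrinsics, pixels), "dist_coeffs" ([k1, k2, p1, p2, k3] as OpenCV has them; the pictures are not rectified), "world_to_cam" (4x4, takes a point from world to camera coordinates). Camera axes: x right, y down, z forward; pixel columns grow to the right and rows downward; lengths in mm; the calibration is good to about 2 mm. A picture is of the moment at which its call begins. There is no depth.
- finish_job(): hands the job in; it is judged then, once.
The state is a dict: "time_s": time; "joint_positions": joint angles; "joint_velocities": joint speeds; "effort": joint torques, N m; "tool_pos": TCP position; "ee_rot": TCP orientation; "wrist_force": force on the tool from outside, world axes, zero at the start; "torque": the same for the moment, N m; "opening": finger opening in mm; "grip_force": force on a finger pad.
Only numpy, scipy, OpenCV 4.12 (cv2) and the standard library are available. Lean on these libraries where they do the work, as an engineer would, in place of code of your own. Each camera call takes 0.05 s, during which the arm holds its last target. There are 200 camera calls.

## Working session

There is one attempt and no reset: what is moved stays moved. The work goes in short steps, Python scripts to look and compute and a tool call to move; the robot and the scene stay as the last step left them, time stands still between calls to the robot, and variables do not carry over. Pictures are saved under pics/ and viewed, at most 14 in all, crops included, and the job is handed in when it is done.

Besides the shell and the picture viewer there is one more tool, called as name(argument=value, ...) on one line, values as JSON. apply_moves: Moves the arm, as the interface text tells. Its arguments: {"type":"object","properties":{"steps":{"type":"array"},"grip_force":{"type":"number"}},"required":["steps"]}

```bash
mkdir -p pics; ls; python3 - <<'E'
from rig import *
import cv2
print(state())
for n in("top","side"):
    d=get_image(n); cv2.imwrite(f"pics/{n}0.png",d["color"][:,:,::-1]); print(n,d["mtx"].tolist(),d["dist_coeffs"],d["world_to_cam"].round(4).tolist())
E
```

```text
pics
{'time_s': 0.0, 'joint_positions': array([ 8.40302714e+01,  2.20909293e+01,  3.80534611e-01, -2.84826549e-02,
       -6.84121788e+01, -1.48157731e+01]), 'joint_velocities': array([ 0.0022434 ,  0.02468833, -0.05745377, -0.06784768, -0.06984236,
        0.02649324]), 'effort': array([-1.38345647e-03, -3.92285514e+01,  1.88399917e+01,  4.18627292e+00,
       -4.62821452e-03, -4.43983623e-06]), 'tool_pos': array([221.5844096 , 583.79740781, 238.22627273]), 'ee_rot': array([ 1.79874733e+02, -5.76164115e-03, -2.07960033e+01]), 'wrist_force': array([ 0.12533706, -0.14752181, -0.13217032]), 'torque': array([ 0.03539189, -0.04982249, -0.02930913]), 'grip_force': 0.0, 'opening': 85.32911146554252}
top [[405.5719020562831, 0.0, 265.35703997526645], [0.0, 405.5719020562831, 194.91060793801887], [0.0, 0.0, 1.0]] [0.03395069 0.         0.         0.         0.        ] [[0.0083, -0.9994, 0.0349, 154.6677], [-0.9949, -0.0118, -0.0998, 479.9679], [0.1001, -0.0339, -0.9944, 831.7293], [0.0, 0.0, 0.0, 1.0]]
side [[468.93020902869847, 0.0, 260.29080989573754], [0.0, 468.93020902869847, 186.62546178187236], [0.0, 0.0, 1.0]] [-0.0417578  0.         0.         0.         0.       ] [[-0.2718, 0.9623, 0.0111, -48.4964], [0.4502, 0.1373, -0.8823, -218.3793], [-0.8506, -0.2348, -0.4705, 1406.2061], [0.0, 0.0, 0.0, 1.0]]
```

View pics/top0.png

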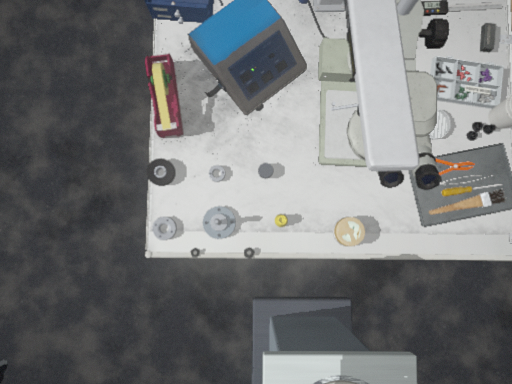

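View pics/side0.png

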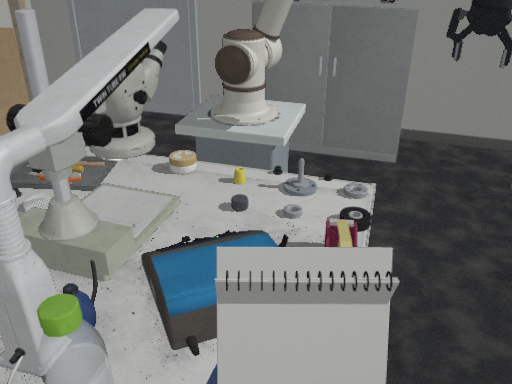

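The top view shows the wheel at (161,172), narrow flange at (218,173), cap at (266,171), wide flange at (165,228), arbor at (220,222), plug at (281,220) and jar at (350,231). The side view shows the same layout, with the post tip near (301,160).

```bash
cat > h.py <<'E'
from rig import *
import numpy as np, cv2
def proj(d,P):
    W=d["world_to_cam"]; r,_=cv2.Rodrigues(W[:3,:3])
    return cv2.projectPoints(np.array(P,float).reshape(-1,1,3),r,W[:3,3],d["mtx"],np.array(d["dist_coeffs"]))[0].reshape(-1,2)
def back(d,uv,z):
    q=cv2.undistortPoints(np.array(uv,float).reshape(-1,1,2),d["mtx"],np.array(d["dist_coeffs"])).reshape(-1,2)
    W=d["world_to_cam"];R,t=W[:3,:3],W[:3,3];c=-R.T@t
    r=np.c_[q,np.ones(len(q))]@R
    return (c+r*((z-c[2])/r[:,2])[:,None])[:,:2]
def circ(x,y,z,dia,n=60):
    a=np.linspace(0,2*np.pi,n);return np.c_[x+dia/2*np.cos(a),y+dia/2*np.sin(a),0*a+z]
def overlay(d,rings,box,s,fn):
    x0,y0,x1,y1=box
    im=cv2.resize(d["color"][y0:y1,x0:x1,::-1],None,fx=s,fy=s,interpolation=cv2.INTER_CUBIC)
    for (x,y,z,dia) in rings:
        p=(proj(d,circ(x,y,z,dia))+.5-[x0,y0])*s
        cv2.polylines(im,[np.int32(p)],True,(0,0,255),1)
    cv2.imwrite(fn,im)
E
cat > m.py <<'E'
from h import *
T=get_image("top");S=get_image("side")
g={"back":((165,228),12),"wheel":((161,172),20),"front":((218,173),12),"cap":((266,171),22),"arbor":((220,222),10),"plug":((281,220),15),"jar":((350,231),35)}
gs={"back":(357,190),"wheel":(355,218),"front":(293,211),"cap":(240,203),"plug":(240,176),"jar":(183,162)}
for k,(uv,z) in g.items(): print(k,back(T,[uv],z).round(1), back(S,[gs[k]],z).round(1) if k in gs else back(S,[(301,159)],70))
dia={"back":50,"wheel":58,"front":36,"cap":32,"arbor":70,"plug":29,"jar":62}
R=[(*back(T,[uv],z)[0],z,dia[k]) for k,(uv,z) in g.items()]
overlay(T,R,(140,150,300,260),5,"pics/t1.png")
overlay(S,R,(220,150,380,240),5,"pics/s1.png")
E
python3 m.py
```

```text
back [[407.5 368.1]] [[410.3 373.1]]
wheel [[524.2 378.6]] [[535.2 380.5]]
front [[525.  260.4]] [[530.5 264.4]]
cap [[529.1 158.6]] [[547.2 164.6]]
arbor [[421.  254.3]] [[419.47357563 254.39920682]]
plug [[426.3 125.8]] [[425.6 125.1]]
jar [[404.3 -15.3]] [[435.2  -2. ]]
```

View pics/t1.png

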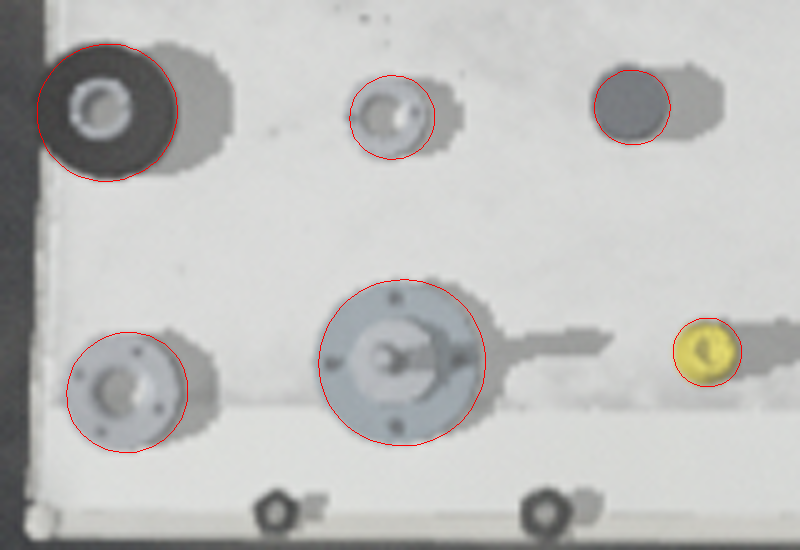

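View pics/s1.png

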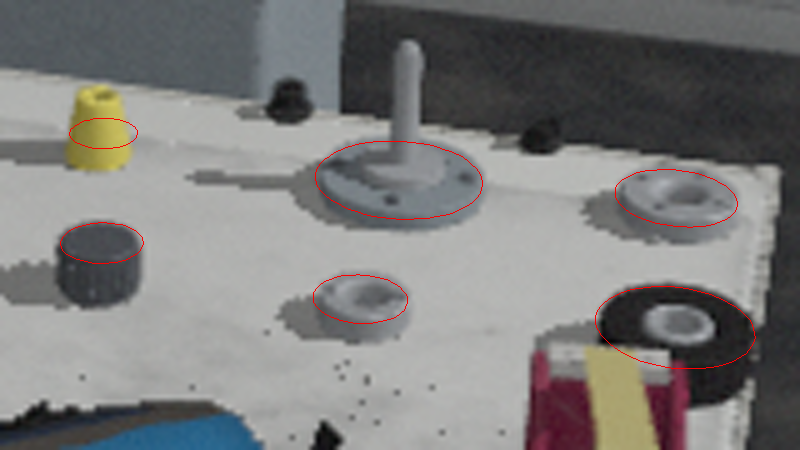

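The fits agree to about 1 mm: rings drawn from the top view also land on the rims in the side view, and the reprojected arbor matches its post tip at (301,159). I'll move now, first turning to yaw 0 over the wide flange.

apply_moves(steps=[-1,50,27,0,-0.12,-1,100,54,0,-0.24,-1,150,81,0,-0.363,-1,200,109,0,-0.363,-1,250,136,0,-0.363])

```text
time_s: 0.7
tool_pos: [385.5, 393.0, 239.3]
ee_rot: [-180.0, 0.0, 0.0]
wrist_force: [0.2, 0.2, 0.2]
opening: 85.4
grip_force: 0.0
```

apply_moves(steps=[-1,0,0,0,0,-1,0,0,0,0,-1,0,0,0,0])

```text
time_s: 1.0
tool_pos: [384.4, 395.2, 239.2]
ee_rot: [-180.0, 0.0, 0.0]
wrist_force: [-0.5, 0.0, -0.2]
opening: 85.4
grip_force: 0.0
```

```bash
cat >> h.py <<'E'
from scipy.spatial.transform import Rotation as Ro
def go(x,y,z):
    s=state();R=Ro.from_euler("xyz",s["ee_rot"],degrees=True).as_matrix()
    R0=Ro.from_euler("xyz",[180,0,s["ee_rot"][2]],degrees=True).as_matrix()
    print("t",s["time_s"],"pos",s["tool_pos"].round(1),"rot",s["ee_rot"].round(2),"open",round(s["opening"],1),"F",s["wrist_force"].round(1),"delta",(R0.T@(np.array([x,y,z])-s["tool_pos"])).round(1))
E
python3 - <<'E'
from h import *
go(407.5,368.1,60)
T=get_image("top");S=get_image("side")
print(back(T,[(218.1,221.5)],70),back(S,[(301.1,158)],70))
E
```

```text
t 1.0 pos [384.4 395.2 239.2] rot [-1.7999e+02  1.0000e-02  4.0000e-02] open 85.4 F [-0.5  0.  -0.2] delta [ 23.1  27.2 179.2]
[[419.99919419 253.41650838]] [[414.58493462 253.62452131]]
```

apply_moves(steps=[-1,12,14,45,0,-1,23,27,90,0,-1,23,27,135,0,-1,23,27,179,0,-1,23,27,179,0])

```text
time_s: 1.6
tool_pos: [404.4, 364.8, 54.5]
ee_rot: [179.4, 0.5, 0.0]
wrist_force: [-0.8, 0.8, 0.4]
opening: 85.7
grip_force: 0.0
```

apply_moves(steps=[-1,0,0,20,0,-1,0,0,35,0,-1,0,0,35,0])

```text
time_s: 1.9
tool_pos: [407.3, 368.5, 25.6]
ee_rot: [179.9, 0.0, 0.1]
wrist_force: [0.1, -0.9, 0.4]
opening: 85.3
grip_force: 0.0
```

```bash
python3 - <<'E'
from h import *
go(407.5,368.1,9)
S=get_image("side"); overlay(S,[],(300,120,400,210),7,"pics/s2.png")
E
```

```text
t 1.9 pos [407.3 368.5  25.6] rot [1.7995e+02 2.0000e-02 1.1000e-01] open 85.3 F [ 0.1 -0.9  0.4] delta [ 0.2  0.4 16.6]
```

View pics/s2.png

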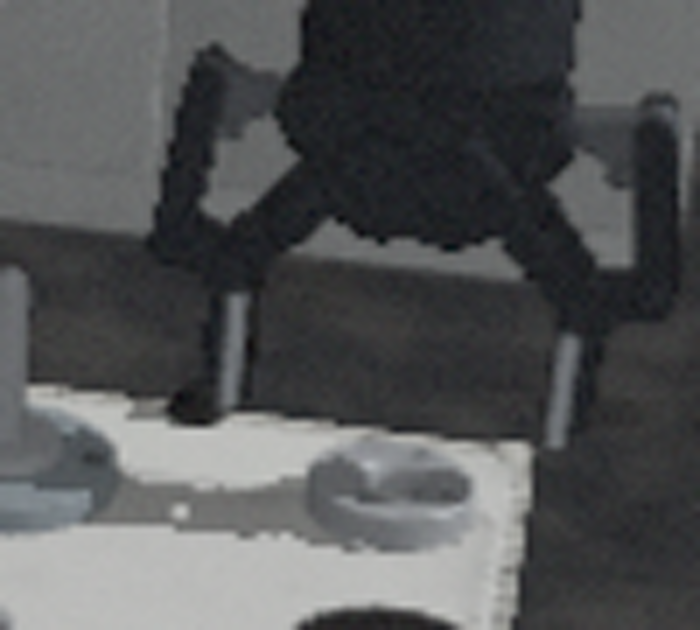

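The open jaws straddle the wide flange, centred about 390 in the crop. Next I descend, grip and lift.

apply_moves(steps=[-1,0,0,10,0,-1,0,0,17,0,-1,0,0,17,0,1,0,0,17,0,1,0,0,17,0], grip_force=40)

```text
time_s: 2.45
tool_pos: [407.9, 367.9, 8.6]
ee_rot: [-180.0, -0.0, 0.0]
wrist_force: [0.0, -0.4, -0.0]
opening: 59.0
grip_force: 0.0
```

apply_moves(steps=[1,0,0,0,0,1,0,0,0,0,1,0,0,0,0,1,0,0,0,0,1,0,0,0,0])

```text
time_s: 2.95
tool_pos: [408.1, 368.2, 9.1]
ee_rot: [-179.9, -0.1, 0.0]
wrist_force: [-0.2, -0.6, 5.6]
opening: 47.8
grip_force: 41.2
```

apply_moves(steps=[1,0,0,-15,0,1,0,0,-50,0,1,0,0,-90,0,1,0,0,-90,0,1,0,0,-90,0])

```text
time_s: 3.45
tool_pos: [407.5, 367.7, 98.8]
ee_rot: [-179.9, -0.0, -0.0]
wrist_force: [0.1, -0.5, -2.1]
opening: 47.8
grip_force: 41.9
```

```bash
python3 - <<'E'
from h import *
go(420.5,254,99)
E
```

```text
t 3.45 pos [407.5 367.7  98.8] rot [-1.7992e+02 -1.0000e-02 -3.0000e-02] open 47.8 F [ 0.1 -0.5 -2.1] delta [ 13.  113.7  -0.2]
```

apply_moves(steps=[1,3,30,0,0,1,8,70,0,0,1,13,114,0,0,1,13,114,8,0,1,13,114,8,0])

```text
time_s: 3.95
tool_pos: [419.6, 251.5, 88.2]
ee_rot: [179.8, 0.2, -0.1]
wrist_force: [-0.2, 0.1, -1.6]
opening: 47.9
grip_force: 41.9
```

```bash
python3 - <<'E'
from h import *
go(420.5,254,86)
S=get_image("side"); T=get_image("top")
R=[(420.5,254,82,50),(420.5,254,94,50),(420.5,254,70,6),(420.5,254,10,70)]
overlay(S,R,(260,110,350,210),6,"pics/s3.png"); overlay(T,R,(180,180,260,260),6,"pics/t3.png")
a=cv2.imread("pics/s3.png");b=cv2.imread("pics/t3.png");h=min(len(a),len(b))
cv2.imwrite("pics/st3.png",cv2.resize(np.hstack([a[:h],b[:h]]),(800,int(800*h/(a.shape[1]+b.shape[1])))))
E
```

```text
t 3.95 pos [419.6 251.5  88.2] rot [ 1.798e+02  2.100e-01 -1.200e-01] open 47.9 F [-0.2  0.1 -1.6] delta [ 0.9 -2.5  2.2]
```

View pics/st3.png

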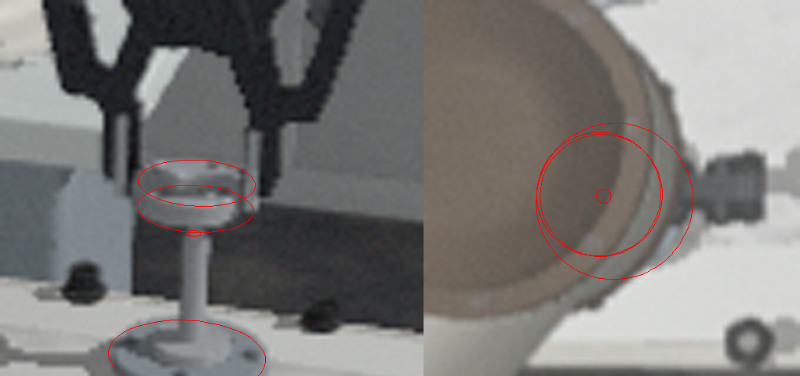

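The side crop shows the flange just above the post at about (193,190), close to the post line at 195 and perhaps slightly tilted. The top view is blocked by the arm. I'll let it settle, then lower in stages.

apply_moves(steps=[1,0,0,0,0,1,0,0,0,0])

```text
time_s: 4.25
tool_pos: [420.7, 254.6, 90.2]
ee_rot: [-180.0, -0.0, 0.1]
wrist_force: [-0.4, 0.3, -0.7]
opening: 47.9
grip_force: 41.9
```

```bash
python3 - <<'E'
from h import *
go(420.5,254,60)
S=get_image("side"); overlay(S,[],(280,130,330,180),12,"pics/s4.png")
E
```

```text
t 4.25 pos [420.7 254.6  90.2] rot [-1.8e+02 -0.0e+00  8.0e-02] open 47.9 F [-0.4  0.3 -0.7] delta [-0.2  0.6 30.2]
```

View pics/s4.png

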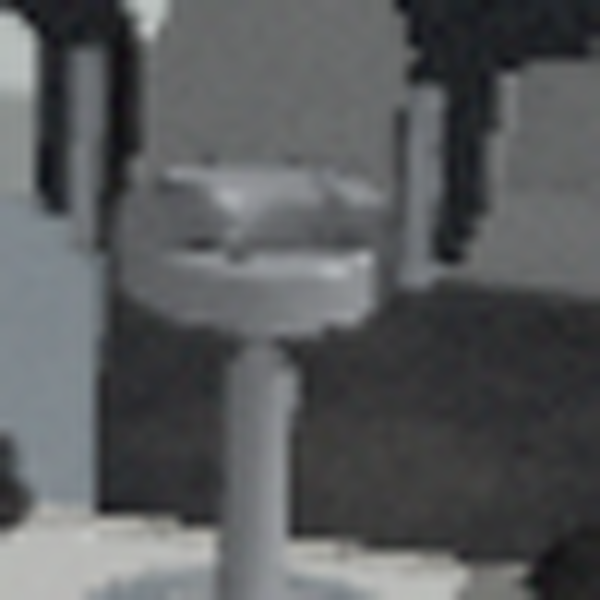

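The flange (centre x≈252) sits over the post (x≈260), so it's within about 1.5 mm. I'm lowering now.

apply_moves(steps=[1,0,-1,8,0,1,0,-1,16,0,1,0,-1,24,0,1,0,-1,30,0,1,0,-1,30,0])

```text
time_s: 4.8
tool_pos: [420.1, 254.0, 59.0]
ee_rot: [179.9, 0.1, 0.0]
wrist_force: [-0.3, -0.6, -0.8]
opening: 47.9
grip_force: 41.9
```

apply_moves(steps=[1,0,0,10,0,1,0,0,20,0,1,0,0,30,0,1,0,0,33,0,1,0,0,33,0])

```text
time_s: 5.3
tool_pos: [420.4, 254.3, 26.5]
ee_rot: [179.9, 0.1, 0.0]
wrist_force: [-0.4, 0.2, -1.6]
opening: 48.0
grip_force: 41.9
```

```bash
python3 - <<'E'
from h import *
go(420.5,254,25)
S=get_image("side"); overlay(S,[],(270,150,335,200),12,"pics/s5.png")
E
```

```text
t 5.3 pos [420.4 254.3  26.5] rot [1.7992e+02 6.0000e-02 1.0000e-02] open 48.0 F [-0.4  0.2 -1.6] delta [0.1 0.3 1.5]
```

View pics/s5.png

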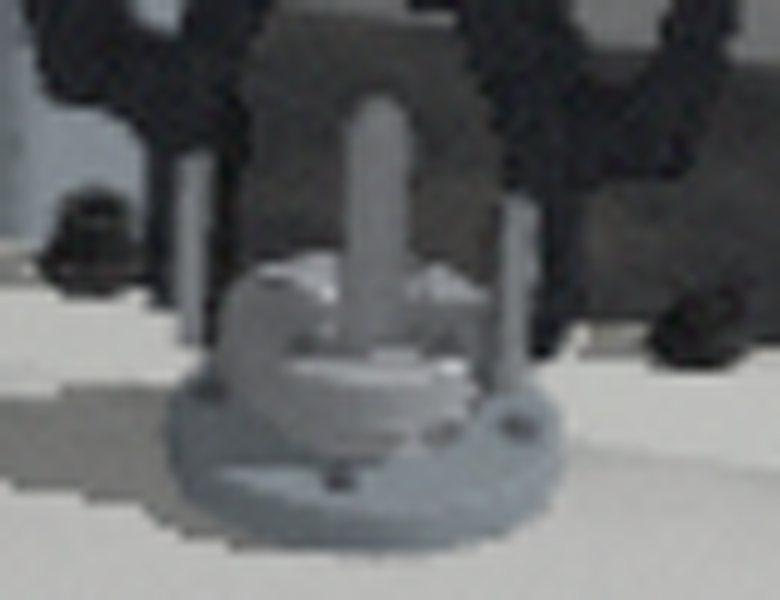

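The post is through the bore, with its tip at (378,100) in the crop, and the flange is just above the collar. I'll press it down, release and retreat.

apply_moves(steps=[1,0,0,2,0,1,0,0,2,0,-1,0,0,2,0,-1,0,0,2,0,-1,0,0,2,0])

```text
time_s: 5.85
tool_pos: [421.0, 254.9, 25.7]
ee_rot: [-180.0, -0.0, 0.0]
wrist_force: [-0.1, 0.2, -0.4]
opening: 85.2
grip_force: 0.0
```

apply_moves(steps=[-1,0,0,0,0,-1,0,0,0,0,-1,0,0,-30,0,-1,0,0,-75,0,-1,0,0,-110,0])

```text
time_s: 6.35
tool_pos: [421.0, 254.8, 137.3]
ee_rot: [-180.0, -0.1, 0.0]
wrist_force: [0.9, 0.6, -0.2]
opening: 85.2
grip_force: 0.0
```

apply_moves(steps=[-1,35,-40,0,0,-1,70,-80,0,0,-1,104,-124,0,0,-1,104,-124,0,0,-1,104,-124,0,0])

```text
time_s: 6.85
tool_pos: [525.5, 380.0, 134.0]
ee_rot: [180.0, 0.0, 0.0]
wrist_force: [-0.4, 0.2, -0.6]
opening: 85.5
grip_force: 0.0
```

```bash
python3 - <<'E'
from h import *
go(524.5,378.6,30)
S=get_image("side"); R=[(420.5,254,28,50),(420.5,254,16,50)]; overlay(S,R,(270,140,390,230),6,"pics/s6.png")
E
```

```text
t 6.85 pos [525.5 380.  134. ] rot [1.7997e+02 3.0000e-02 3.0000e-02] open 85.5 F [-0.4  0.2 -0.6] delta [ -1.    1.4 104. ]
```

View pics/s6.png

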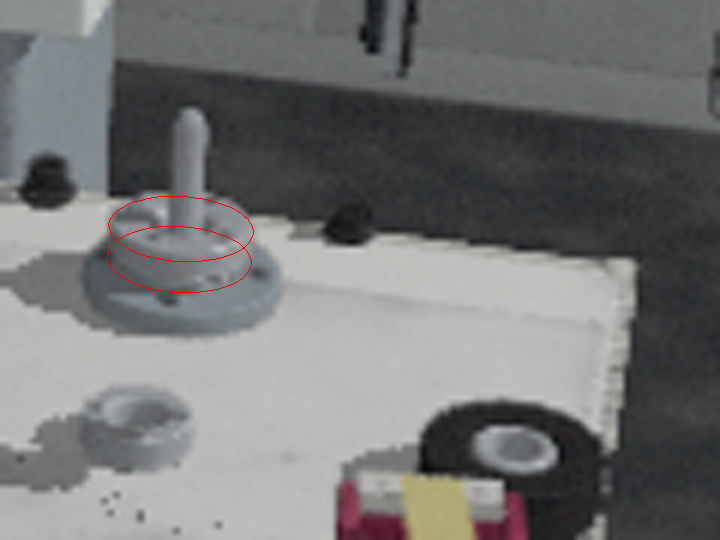

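The wide flange is seated: its rim matches the predicted ring at z=28, with its left edge at about 105 and right edge at about 245. Next is the wheel.

apply_moves(steps=[-1,-1,1,40,0,-1,-1,1,80,0,-1,-1,1,110,0,-1,-1,1,124,0,-1,-1,1,124,0])

```text
time_s: 7.4
tool_pos: [522.4, 376.0, 9.7]
ee_rot: [179.8, 0.2, -0.0]
wrist_force: [-0.6, -0.2, -0.6]
opening: 85.9
grip_force: 0.0
```

apply_moves(steps=[-1,0,0,0,0,1,0,0,0,0,1,0,0,0,0,1,0,0,0,0,1,0,0,0,0])

```text
time_s: 7.9
tool_pos: [524.6, 378.7, 13.7]
ee_rot: [-179.8, -0.2, 0.0]
wrist_force: [-1.2, -0.4, 6.1]
opening: 55.9
grip_force: 42.7
```

apply_moves(steps=[1,0,0,0,0,1,0,0,0,0,1,0,0,-15,0,1,0,0,-55,0,1,0,0,-95,0])

```text
time_s: 8.4
tool_pos: [523.2, 377.1, 107.4]
ee_rot: [179.9, 0.1, 0.0]
wrist_force: [-0.5, 0.6, -0.9]
opening: 56.7
grip_force: 43.0
```

apply_moves(steps=[1,-35,42,0,0,1,-70,84,0,0,1,-104,124,0,0,1,-104,124,0,0,1,-104,124,0,0])

```text
time_s: 8.9
tool_pos: [418.6, 252.2, 107.6]
ee_rot: [-180.0, -0.0, -0.0]
wrist_force: [-0.6, -0.5, -0.9]
opening: 56.2
grip_force: 43.0
```

```bash
python3 - <<'E'
from h import *
go(420.5,254,90)
S=get_image("side"); overlay(S,[],(265,110,340,185),8,"pics/s7.png")
E
```

```text
t 8.9 pos [418.6 252.2 107.6] rot [-1.7996e+02 -2.0000e-02 -1.0000e-02] open 56.2 F [-0.6 -0.5 -0.9] delta [ 1.9 -1.8 17.6]
```

View pics/s7.png

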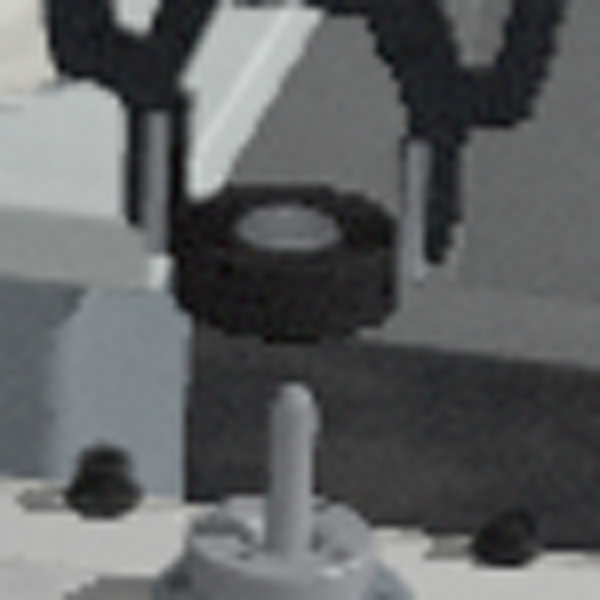

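The wheel is level, centred at (286,225) against the post tip at (295,385). It needs about +2 mm in y beyond the nominal, and x also needs +2. I'm correcting both and lowering.

apply_moves(steps=[1,2,-3.5,5,0,1,2,-3.5,15,0,1,2,-3.5,25,0,1,2,-3.5,25,0,1,2,-3.5,25,0])

```text
time_s: 9.45
tool_pos: [421.6, 257.1, 80.3]
ee_rot: [179.9, 0.1, 0.0]
wrist_force: [-0.5, 0.0, -1.0]
opening: 56.1
grip_force: 42.9
```

apply_moves(steps=[1,0,0,8,0,1,0,0,16,0,1,0,0,24,0,1,0,0,30,0,1,0,0,30,0])

```text
time_s: 9.95
tool_pos: [421.2, 256.7, 50.2]
ee_rot: [179.9, 0.1, 0.0]
wrist_force: [1.4, 1.3, -0.3]
opening: 56.1
grip_force: 43.0
```

apply_moves(steps=[1,0,0,4,0,1,0,0,8,0,1,0,0,8,0,1,0,0,8,0])

```text
time_s: 10.35
tool_pos: [421.8, 257.2, 43.3]
ee_rot: [-180.0, -0.0, 0.0]
wrist_force: [-0.1, -0.7, 0.2]
opening: 56.4
grip_force: 43.0
```

```bash
python3 - <<'E'
from h import *
go(420.5,256,40)
S=get_image("side"); R=[(420.5,255,48,58),(420.5,255,28,58)]
overlay(S,R,(265,130,340,205),8,"pics/s8.png")
E
```

```text
t 10.35 pos [421.8 257.2  43.3] rot [-1.8e+02 -0.0e+00  2.0e-02] open 56.4 F [-0.1 -0.7  0.2] delta [-1.3  1.2  3.3]
```

View pics/s8.png

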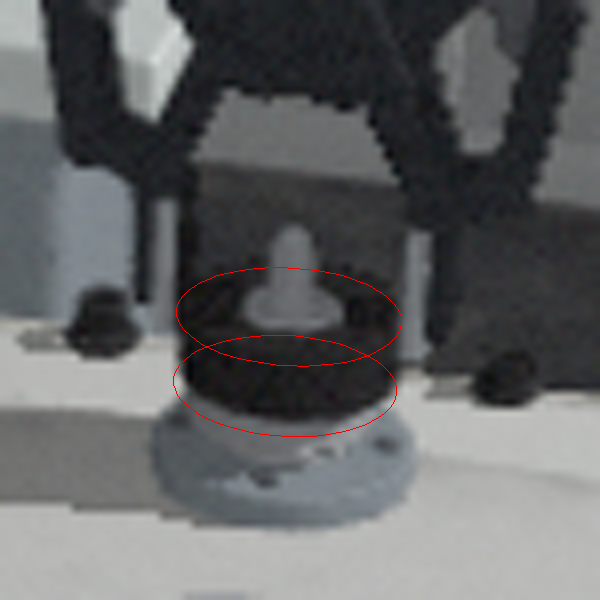

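The post is through the bush at (293,230). The wheel's lower edge is at 418 against a predicted 436, so it's still about 5 mm high. I'm lowering until contact, then releasing.

apply_moves(steps=[1,0,0.5,3,0,1,0,0.5,5,0,1,0,0.5,5,0,1,0,0.5,5,0])

```text
time_s: 10.8
tool_pos: [422.3, 257.4, 41.5]
ee_rot: [-179.9, -0.1, 0.1]
wrist_force: [-6.7, -2.5, 22.1]
opening: 56.3
grip_force: 45.2
```

```bash
python3 - <<'E'
from h import *
go(420.5,256,40)
E
```

```text
t 10.8 pos [422.3 257.4  41.5] rot [-1.7992e+02 -1.2000e-01  9.0000e-02] open 56.3 F [-6.7 -2.5 22.1] delta [-1.8  1.4  1.5]
```

Contact reads 22 N at TCP 41.5, which matches a wheel bottom at 28 mm. I'll ease off, release, and go to the narrow flange.

apply_moves(steps=[1,0,0,-3,0,1,0,0,-3,0,-1,0,0,-3,0,-1,0,0,-3,0,-1,0,0,-3,0])

```text
time_s: 11.3
tool_pos: [421.7, 256.6, 41.0]
ee_rot: [180.0, 0.0, 0.0]
wrist_force: [-0.1, 0.3, -0.6]
opening: 85.6
grip_force: 0.0
```

apply_moves(steps=[-1,0,0,0,0,-1,0,0,0,0,-1,0,0,-30,0,-1,0,0,-65,0,-1,0,0,-95,0])

```text
time_s: 11.8
tool_pos: [421.8, 256.7, 137.6]
ee_rot: [180.0, -0.0, 0.0]
wrist_force: [0.8, 1.3, 0.2]
opening: 85.4
grip_force: 0.0
```

apply_moves(steps=[-1,35,-2,0,0,-1,70,-3,0,0,-1,103,-4,0,0,-1,103,-4,0,0,-1,103,-4,0,0])

```text
time_s: 12.3
tool_pos: [524.6, 260.2, 135.5]
ee_rot: [180.0, 0.1, -0.1]
wrist_force: [-0.5, -1.0, -0.0]
opening: 85.5
grip_force: 0.0
```

```bash
python3 - <<'E'
from h import *
go(525,261.5,30)
S=get_image("side"); R=[(421,255.5,48,58),(421,255.5,28,58)]; overlay(S,R,(260,140,380,230),6,"pics/s9.png")
E
```

```text
t 12.3 pos [524.6 260.2 135.5] rot [ 1.7995e+02  9.0000e-02 -6.0000e-02] open 85.5 F [-0.5 -1.  -0. ] delta [  0.4  -1.3 105.5]
```

View pics/s9.png

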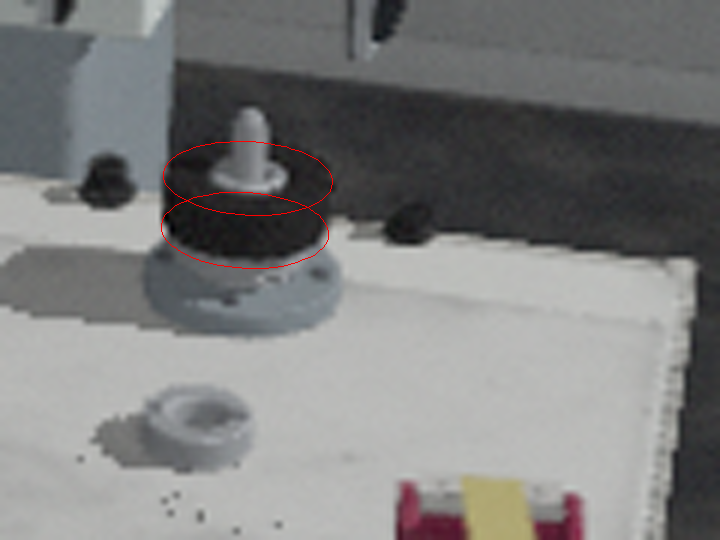

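The wheel is seated on the flange, with the post tip at (251,112) well centred in its bush. I'm now taking the narrow flange.

apply_moves(steps=[-1,0,-1,40,0,-1,0,-1,80,0,-1,0,-1,110,0,-1,0,-1,124,0,-1,0,-1,124,0])

```text
time_s: 12.85
tool_pos: [523.1, 261.0, 10.8]
ee_rot: [179.8, 0.2, 0.1]
wrist_force: [-0.5, 0.5, 0.8]
opening: 85.4
grip_force: 0.0
```

apply_moves(steps=[-1,0,0,0,0,1,0,0,0,0,1,0,0,0,0,1,0,0,0,0,1,0,0,0,0])

```text
time_s: 13.35
tool_pos: [525.2, 262.0, 13.6]
ee_rot: [-180.0, -0.1, 0.0]
wrist_force: [-0.8, -0.3, 4.4]
opening: 33.3
grip_force: 39.4
```

apply_moves(steps=[1,0,0,0,0,1,0,0,0,0,1,0,0,0,0,1,0,0,0,0,1,0,0,0,0])

```text
time_s: 13.85
tool_pos: [525.2, 262.0, 13.6]
ee_rot: [-180.0, -0.1, 0.0]
wrist_force: [-2.4, -0.9, 5.3]
opening: 33.2
grip_force: 39.3
```

apply_moves(steps=[1,0,0,-15,0,1,0,0,-55,0,1,0,0,-95,0,1,0,0,-95,0,1,0,0,-95,0])

```text
time_s: 14.35
tool_pos: [524.8, 261.9, 108.3]
ee_rot: [-179.9, -0.1, -0.0]
wrist_force: [-0.7, 0.0, -1.4]
opening: 33.0
grip_force: 40.0
```

apply_moves(steps=[1,-35,2,0,0,1,-70,3,0,0,1,-105,4.5,0,0,1,-105,4.5,0,0,1,-105,4.5,0,0])

```text
time_s: 14.85
tool_pos: [418.8, 256.8, 106.4]
ee_rot: [179.9, 0.1, 0.1]
wrist_force: [-0.5, -0.2, -1.1]
opening: 33.4
grip_force: 40.0
```

```bash
python3 - <<'E'
from h import *
go(420,256,90)
S=get_image("side"); overlay(S,[],(265,110,340,185),8,"pics/s10.png")
E
```

```text
t 14.85 pos [418.8 256.8 106.4] rot [1.7991e+02 8.0000e-02 8.0000e-02] open 33.4 F [-0.5 -0.2 -1.1] delta [ 1.2  0.8 16.4]
```

View pics/s10.png

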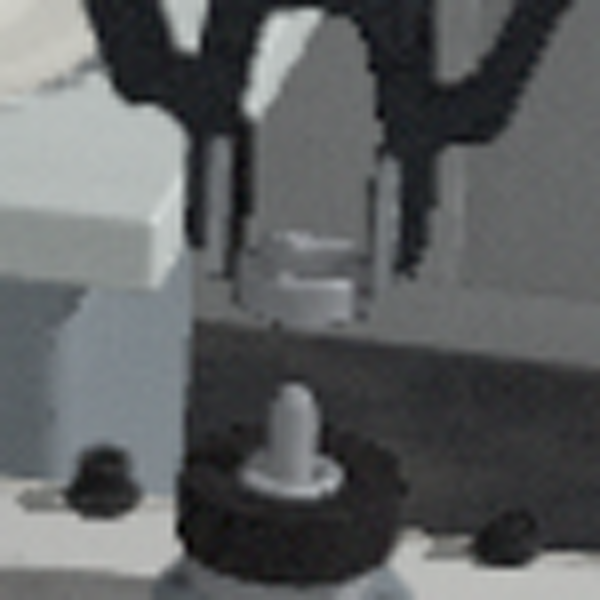

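The narrow flange (centre about (300,280)) is right above the post tip at (295,385). I'm lowering it.

apply_moves(steps=[1,1,0,8,0,1,1,0,16,0,1,1,0,24,0,1,1,0,24,0,1,1,0,24,0])

```text
time_s: 15.4
tool_pos: [420.8, 257.0, 82.8]
ee_rot: [179.9, 0.0, -0.0]
wrist_force: [0.2, 0.1, -0.1]
opening: 33.4
grip_force: 40.0
```

apply_moves(steps=[1,0,0,6,0,1,0,0,12,0,1,0,0,17,0,1,0,0,17,0,1,0,0,17,0])

```text
time_s: 15.9
tool_pos: [420.7, 257.2, 66.2]
ee_rot: [180.0, 0.0, 0.0]
wrist_force: [-0.5, -0.5, -0.5]
opening: 33.5
grip_force: 40.0
```

```bash
python3 - <<'E'
from h import *
go(420,256,62)
E
```

```text
t 15.9 pos [420.7 257.2  66.2] rot [1.7998e+02 1.0000e-02 2.0000e-02] open 33.5 F [-0.5 -0.5 -0.5] delta [-0.7  1.2  4.2]
```

apply_moves(steps=[1,-0.5,0,3,0,1,-0.5,0,3,0])

```text
time_s: 16.1
tool_pos: [420.1, 257.1, 63.1]
ee_rot: [180.0, 0.0, 0.0]
wrist_force: [-0.5, -0.9, -0.5]
opening: 33.5
grip_force: 40.0
```

apply_moves(steps=[1,0,0,2,0,1,0,0,2,0,1,0,0,2,0])

```text
time_s: 16.4
tool_pos: [420.4, 257.4, 61.6]
ee_rot: [-180.0, -0.0, 0.0]
wrist_force: [-0.3, -0.4, 0.9]
opening: 33.3
grip_force: 40.3
```

Contact is just starting at TCP 61.6, as predicted. I'm releasing, retreating and moving over the cap.

apply_moves(steps=[-1,0,0,0,0,-1,0,0,0,0,-1,0,0,0,0,-1,0,0,0,0,-1,0,0,-20,0])

```text
time_s: 16.9
tool_pos: [418.9, 255.8, 79.4]
ee_rot: [179.8, 0.2, -0.0]
wrist_force: [0.9, 0.3, 0.6]
opening: 85.3
grip_force: 0.0
```

apply_moves(steps=[-1,0,0,-40,0,-1,0,0,-70,0,-1,20,20,-70,0,-1,55,50,-70,0,-1,90,80,-70,0])

```text
time_s: 17.4
tool_pos: [511.1, 176.8, 152.0]
ee_rot: [-180.0, -0.1, 0.1]
wrist_force: [0.9, 2.1, -0.2]
opening: 85.3
grip_force: 0.0
```

apply_moves(steps=[-1,19,18,0,0,-1,19,18,0,0,-1,19,18,0,0])

```text
time_s: 17.7
tool_pos: [529.1, 158.7, 150.9]
ee_rot: [180.0, 0.1, -0.1]
wrist_force: [-0.0, 0.4, -0.1]
opening: 85.4
grip_force: 0.0
```

```bash
python3 - <<'E'
from h import *
go(529.5,159.5,16)
S=get_image("side"); R=[(420,255.5,60,36),(420,255.5,48,36),(529.5,159,22,32)]; overlay(S,R,(220,135,350,225),6,"pics/s11.png")
E
```

```text
t 17.7 pos [529.1 158.7 150.9] rot [ 1.7998e+02  5.0000e-02 -8.0000e-02] open 85.4 F [-0.   0.4 -0.1] delta [  0.4  -0.8 134.9]
```

View pics/s11.png

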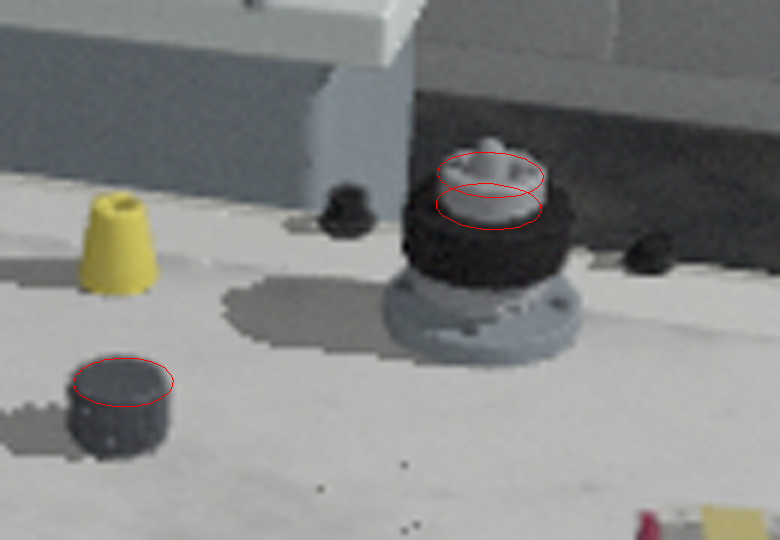

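The narrow flange is flat on the wheel, with the post tip at (490,145) showing through its bore. The cap is at (120,380), within about 1.5 mm of its estimate. I've used up my picture views, so from here I'll go by numbers and force. Gripping the cap now.

apply_moves(steps=[-1,0,0.5,45,0,-1,0,0.5,90,0,-1,0,0.5,120,0,-1,0,0.5,134,0,-1,0,0.5,134,0])

```text
time_s: 18.25
tool_pos: [527.0, 158.8, 15.2]
ee_rot: [179.8, 0.3, 0.1]
wrist_force: [-0.1, 0.5, 0.5]
opening: 85.6
grip_force: 0.0
```

apply_moves(steps=[-1,0,0,0,0,-1,0,0,0,0,1,0,0,0,0,1,0,0,0,0,1,0,0,0,0])

```text
time_s: 18.75
tool_pos: [529.5, 158.9, 17.9]
ee_rot: [-180.0, -0.1, 0.0]
wrist_force: [0.1, -0.2, 0.0]
opening: 44.0
grip_force: 0.0
```

apply_moves(steps=[1,0,0,0,0,1,0,0,0,0,1,0,0,0,0,1,0,0,0,0,1,0,0,0,0])

```text
time_s: 19.25
tool_pos: [529.5, 158.8, 17.9]
ee_rot: [-180.0, -0.0, 0.0]
wrist_force: [-1.5, -0.2, 5.4]
opening: 30.3
grip_force: 39.5
```

apply_moves(steps=[1,0,0,-15,0,1,0,0,-55,0,1,0,0,-95,0,1,0,0,-95,0,1,0,0,-95,0])

```text
time_s: 19.75
tool_pos: [529.3, 158.9, 112.8]
ee_rot: [-179.9, -0.1, -0.0]
wrist_force: [-0.0, -0.0, -1.2]
opening: 30.3
grip_force: 39.7
```

apply_moves(steps=[1,-35,-30,0,0,1,-70,-65,0,0,1,-109,-98,0,0,1,-109,-98,0,0,1,-109,-98,0,0])

```text
time_s: 20.25
tool_pos: [418.8, 256.9, 111.0]
ee_rot: [179.9, 0.1, 0.2]
wrist_force: [0.1, -0.5, -0.7]
opening: 30.3
grip_force: 39.8
```

```bash
python3 - <<'E'
from h import *
go(420,256.5,90)
S=get_image("side");d=S["color"].astype(int)
# dark blob of cap: columns between pads, vs. post tip columns
print(proj(S,[(420,256,95),(420,256,80),(420,256,66),(420,240,95),(420,272,95)]).round(1))
for r in range(138,166,2): print(r," ".join("%3d"%v for v in d[r,286:320].mean(1)))
E
```

```text
t 20.25 pos [418.8 256.9 111. ] rot [1.7988e+02 1.2000e-01 1.6000e-01] open 30.3 F [ 0.1 -0.5 -0.7] delta [ 1.2  0.4 21. ]
[[302.4 147.9]
 [302.  154.7]
 [301.6 161. ]
 [294.6 147. ]
 [310.2 148.9]]
138 189 189 175  87  34  63 111 106  69  42  51  48  54  53  50  52  42  47  42  46  47  53  52  43  57  99 117 111  36  32  39  64  99 106
140 187 179 143 101  96 100 113 107  54  50  52  46  52  53  53  57  75  77  72  77  77  85  87  50  66 113 112 104  32  32  63 103 108 108
142 191 135 125 104 103 102  89  95  48  37  44  55  53  54  54  57  61  61  67  64  73  78  64  51  73 113 122 134  91  97  99 104 105 102
144 130 132 125 100 105 105 105 106  98  51  48  50  49  48  57  60  55  53  65  71  67  79  66  45  68 105 108 117  98 100 102 103  98 103
146 128 128 125 104 104 102 103 105  98  55  50  53  56  57  57  55  55  54  60  69  65  73  63  56  74 103 105 106 106 102 105 108 105 107
148 131 130 126 105 104 102 105 101 103  91  50  54  59  55  59  66  78  57  61  59  68  74  77  70  70 108 106 106 107 106 104 105 104 106
150 128 132 120  61  62  70  70  73  79  89  90  90  95  87  
[... 358 characters left out ...]

156 132 125  93  46  49  47  42  51  48  50  47  46  49  47  50  51  54  57  50  56  53  53  51  55  55  57  48  51  47  50  47  48  47  42
158 132 126  73  42  46  48  45  50  51  51  49  48  50  57  93 129 127  78  49  51  55  51  52  55  59  55  53  56  53  53  50  47  44  43
160 133 124  69  44  45  44  43  42  41  72 118 136 127  87 106 127 143 153 141 131 107 100  49  50  52  53  47  49  48  53  48  48  49  45
162 132 121  47  48  46  46  46  57  89  74  80 100  89  92 104 111 127 143 137 105 112 130 132 126  81  57  53  51  56  50  51  48  50  47
164 134 122  43  43  41  29  32  65 108 132 141 132 121 106 110 114 129 141 122  95 117 138 136 145 152  57  56  59  55  52  49  55  50  47
```

The cap (columns about 295–310, centre 302.8) lines up with the post tip (301.6) once the camera's lean is allowed for, to under 1 mm. I'm lowering it to TCP of about 78.

apply_moves(steps=[1,1,0,8,0,1,1,0,15,0,1,1,0,21,0,1,1,0,21,0,1,1,0,21,0])

```text
time_s: 20.8
tool_pos: [421.4, 256.3, 91.0]
ee_rot: [180.0, 0.0, -0.0]
wrist_force: [-0.6, -0.1, -0.4]
opening: 29.7
grip_force: 39.8
```

apply_moves(steps=[1,0,0,4,0,1,0,0,8,0,1,0,0,10,0,1,0,0,10,0,1,0,0,10,0])

```text
time_s: 21.3
tool_pos: [421.1, 256.7, 81.3]
ee_rot: [180.0, 0.0, 0.0]
wrist_force: [0.8, 0.4, 0.1]
opening: 29.8
grip_force: 39.8
```

apply_moves(steps=[1,0,0,2,0,1,0,0,2,0,1,0,0,2,0])

```text
time_s: 21.6
tool_pos: [421.1, 256.6, 79.2]
ee_rot: [180.0, 0.0, 0.0]
wrist_force: [-0.8, 0.6, -0.2]
opening: 30.3
grip_force: 39.8
```

apply_moves(steps=[1,0,0,1.5,0,1,0,0,1.5,0,1,0,0,1.5,0])

```text
time_s: 21.9
tool_pos: [421.2, 256.7, 77.9]
ee_rot: [180.0, 0.0, 0.0]
wrist_force: [-2.6, -0.1, 3.1]
opening: 30.2
grip_force: 40.1
```

Contact reads 3 N at TCP 77.9, so the cap bottom is at 60 mm. I'm releasing and retreating.

apply_moves(steps=[-1,0,0,0,0,-1,0,0,0,0,-1,0,0,0,0,-1,0,0,0,0,-1,0,0,-10,0])

```text
time_s: 22.4
tool_pos: [420.6, 256.0, 87.1]
ee_rot: [179.9, 0.1, -0.0]
wrist_force: [-0.1, -0.8, -0.4]
opening: 85.1
grip_force: 0.0
```

apply_moves(steps=[-1,0,0,-40,0,-1,0,0,-80,0,-1,20,0,-110,0,-1,60,-40,-110,0,-1,100,-80,-110,0])

```text
time_s: 22.9
tool_pos: [513.4, 328.2, 201.4]
ee_rot: [-179.8, -0.2, -0.0]
wrist_force: [0.5, 0.4, 0.3]
opening: 85.4
grip_force: 0.0
```

apply_moves(steps=[-1,0,-40,0,0,-1,0,-60,0,0,-1,0,-60,0,0,-1,0,-60,0,0])

```text
time_s: 23.3
tool_pos: [511.7, 387.4, 197.9]
ee_rot: [180.0, 0.0, 0.0]
wrist_force: [-1.4, -0.4, -0.4]
opening: 85.3
grip_force: 0.0
```

```bash
python3 - <<'E'
from h import *
go(420,256,200)
for n in("top","side"):
    S=get_image(n);d=S["color"].astype(int).mean(2)
    print(n,proj(S,[(420,256,82),(420,240,82),(420,272,82),(436,256,82),(404,256,82),(436,256,60)]).round(1).tolist())
    c=proj(S,[(420,256,74)])[0].astype(int)
    for r in range(c[1]-12,c[1]+16,2): print(r," ".join("%3d"%v for v in d[r,c[0]-18:c[0]+19]))
E
```

```text
t 23.3 pos [511.7 387.4 197.9] rot [1.7998e+02 2.0000e-02 4.0000e-02] open 85.3 F [-1.4 -0.4 -0.4] delta [-91.8 131.3  -2.1]
top [[216.3, 221.3], [224.6, 221.3], [207.9, 221.2], [216.4, 213.0], [216.1, 229.6], [217.4, 213.6]]
209 216 216 215 215 215 216 216 218 218 213 185 133 107  98  96  97  92  98  98  95  97  93  97  96  94  96  97 102 118 130 134 148 158 160 160 159 159
211 216 215 215 215 215 217 216 213 185 134  98  94  96  96  97 103 105 114 106 104 100  98  96  95  95  93  95  94  92  97 120 133 138 149 153 160 160
213 214 215 216 216 215 216 208 160 104  94  97  98 106 116 122 125 124 125 124 125 123 122 113 100  91  88  91  92  90  90  90 102 121 133 141 148 158
215 214 215 216 216 218 209 162 102  96  97  99 114 126 123 124 124 124 123 125 123 122 122 123 122 115  95  88  91  90  91  89  90  99 126 132 135 150
217 214 215 214 214 207 166 103  93  97 103 122 124 124 125 124 123 124 122 125 123 123 124 123 124 123 110 105  91  89  87  90  90  90 104 133 132 135
219 212 211 212 213 203 136  92  96  94 107 130 125 123 125 121 121 121 124 125 123 124 122 124 124 123 116  99 10
[... 2783 characters left out ...]
  63  56  66  56  59  55  61  58  70  76  82  80 116 142  52  54  52  55  53  49  51  44  45
165 131 130 129 131 119  52  44  25  19  29  58  87  84  79  60  56  55  60  62  58  67  65  78  82 116 167 164 131  40  61  60  59  59  55  55  50  48
167 133 134 134 125 100  25  28  28  22  38  67  89  94  94  97 101  95  98 101 102 108 120 136 143 144 143 143 111  38  40  35  42  61  56  61  58  55
169 134 134 132 123  55  25  19  26  24  22  34  61 102  93  97  99 100  97 107 114 118 122 133 135 141 141 119  53  34  40  38  44  63  61  63  62  63
171 134 133 132 119  45  23  29  35  32  21  27  32  42  46  58  71  89 100 109 112 106 105  75  72  66  42  37  36  41  40  35  42  36  61  58  56  56
```

The final images put the cap top at about (215.7,220) in the top view, predicted (216.3,221.3). In the side view its top and bottom edges are within about 1 px of prediction, so I'm handing in.

```bash
python3 -c "
from rig import *
print(finish_job())"
```

```text
the job is handed in; nothing more can be done
None
```

I built the stack on the arbor in order (wide flange, wheel, narrow flange, cap), released everything and handed the job in at about 23 s; the hand-in returned no verdict. The final images put the cap within about 1 px of its seated position, and the gripper never went near the jar or the plug.

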